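# Close and clamp the loaded sample box

### The arm

A 6-joint arm with a two-finger parallel gripper is mounted at the origin on a cart in front of the work surface, level with it; the furniture and walls round the work are solid. World frame = base frame: x ahead of the robot, y to its left, z up, the work surface at z = 0. Lengths are in m, angles in degrees, forces in N, time in s.
With the tool pointing down it reaches from about 0.4 to 0.825 m from the base axis. Payload 7 kg.
Tool frame: the origin (TCP) lies at the very end of the fingers, on their centre line; the grasp point (between the pads) lies 19 mm behind it; z points along the fingers, y is the line along which they close (so a half turn about z gives the same grasp; the last joint's range is limited). The gripper opens to 88 mm and grips with 3 to 60 N. Pads are 19 mm wide; open, the fingers measure 130 mm over their backs; the gripper's body (78 mm by 193 mm) begins 47 mm behind the grasp point.
Start: joints at [81.881, 20.546, 0.682, 0, -70.136, -16.507], TCP at [0.281, 0.614, 0.227] pointing down, gripper open.
Joint ranges: [-176.03, 176.03], [-82.01, 121.73], [-58.28, 71.71], [-173.87, 95.51], [-174.79, -0.11], [-173.66, 173.66]. Speed limits (degrees/s): [136.94, 136.94, 172.46, 180, 180, 180].

### API

Orientations are given as [roll, pitch, yaw] about the fixed x, y, z axes, in that order (R = Rz(yaw) Ry(pitch) Rx(roll)).
In Python, from plant import get_state, capture, close_job, regions_of gives the robot as it stands.
- The arm moves only by the tool jog_arm, never from a script. Its argument "moves" is a list of rows, each a list of 3 entries, a list of its own where there are three numbers: the shift along the tool's x, y, z in cm, then the turn about the tool's z in degrees, then the finger opening in cm, from 0 to 8.76. A call has 1 to 12 rows; each row shifts and turns the commanded pose from where the row before left it, along the tool's axes as they then stand; what a row does not reach is not made up. A row lasts 1/8 s, in which the tool goes at most 62.5 mm and 10.7 degrees, less where a joint would pass 70% of its speed; a pose out of reach is approached as far as the arm can. A call is refused whole if a number of a shift passes 6.25 or a number of a turn 10.7, either way. A call with a gripper value outside its range is refused whole. The fingers move at their own pace and stop on an object; "newtons" is the grip in N (left out, the last holds). Time passes only in rows, so rows that do not move let the fingers close. It gives the time, the measured TCP pose, the force, the opening and the grip force at its end, in the units of the state.
- get_state(): the state, without advancing time (a new reading comes with each control period).
- capture(name): name is "scene" or "top" or "wrist"; returns a dict with "pixels" (480x640x3 uint8, blue, green, red), "mtx" (3x3 intrinsics, pixels), "k1" (the pictures are not rectified: a ray, as slopes to the right and down, at radius r is drawn at 1 + k1 r^2 times it, then the intrinsics apply), "world_from_camera" (4x4, takes a point from camera to world coordinates); the wrist camera has in their place "hand_eye" (4x4, takes a point from camera to tool coordinates, whose origin is the TCP and whose axes are the flange's). Camera axes: x right, y down, z forward; pixel columns grow to the right and rows downward; lengths in m; the calibration is good to about 2 mm. A picture is of the moment at which its call begins: read the wrist's pose just before it. There is no depth.
- close_job(): hands the job in; it is judged then, once.
Trained networks look in a picture, given as the dict that the camera call returned (one of the last four; its "shot" number tells which), for a name from the list of things; names that differ only in an ending like _2 or _b are one class to them, and where a whole thing is asked for, a point or a joint stands for the part that bears it (a point fixed in the world has none). Each returns a list of dicts, best first, with "confidence" (0 to 1); they miss things now and then, are a little off and sometimes report something else, mostly with a low value. They report only what shows in the picture. A call takes as long as a camera call. They do not tell look-alikes from the thing itself.
- regions_of(picture, thing): "pixels" (480x640 bool, what is visible of it) and "pixel" ([column, row] in pixels, amid what is visible of it).
The state is a dict: "time_s": time; "joints": joint angles; "qd": joint speeds; "joint_torque": joint torques, N m; "tcp_pos": TCP position; "eef_rot": TCP orientation; "contact_force": force on the tool from outside, world axes, zero at the start; "moment": the same for the moment, N m; "gripper_width": finger opening in m; "gripper_force": force on a finger pad.
Only numpy, scipy, OpenCV 4.12 (cv2) and the standard library are available. Lean on these libraries where they do the work, as an engineer would, in place of code of your own. Each camera call takes 0.05 s, during which the arm holds its last target. There are 200 camera calls.

### The job

The sample box is loaded and ready to be put away: push its lid down until it is fully closed, without slamming it, and only then push the clamp arm over until it lies flat on the lid. Leave the cups in the box standing and do not knock or shift the things around it.

Things in the scene. Friction and masses are not known exactly. Their poses are not given: they have to be found in the camera images.
- sample_box: Grey open-topped plastic box, fixed to the bench: 180 mm along its x, 200 mm along its y, rim 85 mm above the bench, 5 mm walls, inner floor 8 mm above the bench. Origin at the centre of its underside; z up. Its +x points to the robot's left (world +y), within 0.5 rad. Lid hinged along the +x wall; clamp in the middle of the -x wall in a 36 mm wide steel bracket.
- lid_panel (a joint): Lid angle: 0 closed flat on the rim, pi/2 upright, at most 1.9; starts 1.2 to 1.7. Flat aluminium plate, 186 mm from hinge to free edge, 206 mm wide, 8 mm thick, inner face on the hinge line; outer (top) face 93 mm above the bench when closed. Stiff friction hinge without latch: stays where it is left, takes 1 to 4 N at the free edge (double half way to the hinge). Push on its outer face.
- lid_edge (a point): Middle of the lid's free edge on its outer face, 188 mm from the hinge line.
- lid_hinge (a point): Middle of the lid's hinge line, which runs along the box's y; in the box frame x = +94, y = 0, z = 85 mm.
- clamp_pivot (a point): Middle of the clamp arm's pivot line, which runs along the box's y; in the box frame x = -106, y = 0, z = 104 mm.
- clamp_arm (a joint): Clamp arm angle: 0 shut, flat over the lid along the box's +x; pi/2 upright; opens outward, away from the lid, to 2.3; starts 1.8 to 2.2. Dark flat steel bar 24 mm wide, 8 mm thick, reaching 80 mm from its pivot line (mid-thickness). Shut, its upper face is 108 mm above the bench. Stiff friction hinge, no spring: 1 to 3 N at the tip. Push on its outer (when shut, upper) face.
- clamp_tip (a point): Middle of the clamp arm's free end, 80 mm from the pivot line.
- cup_a: Clear specimen cup with screw lid, 64 mm across, 71 mm high, standing loose in the box; origin at the centre of its underside, z along its axis.
- cup_b: A second such cup standing loose in the box.
- cup_out: A third such cup, standing on the bench to the left of the box; leave alone.
- jar: Black jar, 68 mm across, 86 mm high, standing loose on the bench to the right of the box; origin at the centre of its underside; leave alone.
- tester: White pocket tester lying on the bench, about 164 x 105 mm over all, 21 mm high, to the right of the box; leave alone.
Not all that is in view belongs to the job. Leave any blue look-alike of the cup_b alone. What is shaped like the cup_a but blue is not meant.

How it is judged (in metres and radians):
On the way, in this order (a step that is already met when the one before it is completed fails the run):
1. the lid is fully closed, with the clamp arm still open (value of joint lid_panel below 0.035 rad and value of joint clamp_arm above 0.7 rad), for 0.2 s.
2. the clamp arm lies flat on the closed lid (value of joint lid_panel below 0.035 rad and value of joint clamp_arm below 0.08 rad), for 0.2 s.
At the end, for the whole second after the job is handed in: The lid is within 0.035 rad of closed (free edge within about 6 mm of the rim), the clamp arm within 0.08 rad of flat (tip within about 6 mm), and both cups in the box stand upright (within 0.35 rad) (all of step 2 and angle between each of cup_a, cup_b's own z axis and vertical below 0.35 rad); the robot touches nothing.
It fails at once if the clamp arm is swung over (below 0.6 rad) while the lid is open (above 0.12 rad) (value of joint clamp_arm below 0.6 rad and value of joint lid_panel above 0.12 rad).
It fails at once if the lid is slammed: closing faster than 2.5 rad/s in its last 0.3 rad (value of joint lid_panel below 0.3 rad and velocity of joint lid_panel below -2.5 rad/s).
It fails at once if a cup in the box is tipped over (angle between any of cup_a, cup_b's own z axis and vertical above 0.6 rad).
It fails at once if the jar, the tester or the cup outside is shifted by more than 30 mm (distance of any of cup_out, jar, tester from where it was at the start of the episode above 0.03 m).
It also fails if it takes over 58 s, if anything falls off the work surface, if the arm or the gripper's body presses on something with over 40 N, if the wrist force passes 120 N, or if a joint passes its speed limit or range.

## Working session

There is one attempt and no reset: what is moved stays moved. The work goes in short steps, Python scripts to look and compute and a tool call to move; the robot and the scene stay as the last step left them, time stands still between calls to the robot, and variables do not carry over. Pictures are saved under pics/ and viewed, at most 10 in all, crops included, and the job is handed in when it is done.

Besides the shell and the picture viewer there is one more tool, called after "Request:" as name(argument=value, ...), one argument or row to a line, values as JSON. jog_arm: Moves the arm, as the interface text tells. Its arguments: {"type":"object","properties":{"moves":{"type":"array"},"newtons":{"type":"number"}},"required":["moves"]}

```bash
mkdir -p pics; ls; python3 - <<'E'
from plant import *
import cv2
s=get_state(); print(s)
for n in ("scene","top"):
    p=capture(n); cv2.imwrite(f"pics/{n}0.png",p["pixels"])
    print(n,p["mtx"].tolist(),p["k1"],p["world_from_camera"].round(4).tolist())
    for t in ("sample_box","lid_panel","clamp_arm","cup_a","jar","tester"):
        for r in regions_of(p,t): 
            ys,xs=r["pixels"].nonzero(); print(t,round(r["confidence"],2),r["pixel"],xs.min(),xs.max(),ys.min(),ys.max())
E
```

```text
pics
{'time_s': 0.0, 'joints': array([ 8.18799984e+01,  2.05892669e+01,  6.33688084e-01, -1.85482981e-02,
       -7.01362260e+01, -1.65061384e+01]), 'qd': array([-0.04858184,  0.01587765,  0.01620404, -0.02820954,  0.0585901 ,
       -0.04161112]), 'joint_torque': array([ 2.98290543e-03, -5.82719851e+01,  2.93054008e+01,  6.99717969e+00,
        6.97008902e-03, -1.39109920e-04]), 'tcp_pos': array([0.28110744, 0.61314139, 0.22565146]), 'eef_rot': array([ 1.79907024e+02, -9.36753517e-03, -2.46324489e+01]), 'contact_force': array([0.53368657, 0.43193915, 0.15861012]), 'moment': array([-0.01191058,  0.00019232,  0.01345366]), 'gripper_force': 0.0, 'gripper_width': 0.08772394360129754}
scene [[614.4855192389658, 0.0, 322.69705235848284], [0.0, 614.4855192389658, 244.27832041721229], [0.0, 0.0, 1.0]] 0.01643193252411701 [[0.5687, -0.4227, 0.7056, -0.7395], [-0.8222, -0.317, 0.4728, -0.7977], [0.0238, -0.849, -0.5278, 1.0005], [0.0, 0.0, 0.0, 1.0]]
sample_box 0.83 [294.8, 226.8] 256 350 155 279
sample_box 0.27 [281.1, 194.5] 257 310 156 232
lid_panel 0.58 [282.0, 193.4] 257 309 157 232
lid_
[... 334 characters left out ...]
8
top [[492.36329617101774, 0.0, 316.4115621751076], [0.0, 492.36329617101774, 238.67605782182164], [0.0, 0.0, 1.0]] 0.0354267791516955 [[0.0022, -0.9819, 0.1894, 0.248], [-1.0, -0.0014, 0.0043, 0.0173], [-0.004, -0.1894, -0.9819, 1.2485], [0.0, 0.0, 0.0, 1.0]]
sample_box 0.98 [287.2, 223.9] 240 339 153 266
lid_panel 0.89 [244.2, 208.0] 240 252 153 260
clamp_arm 0.49 [286.0, 219.5] 240 339 154 266
clamp_arm 0.44 [331.5, 215.3] 325 338 209 223
clamp_arm 0.22 [163.9, 223.5] 149 180 211 238
cup_a 0.78 [349.0, 276.0] 336 361 263 288
cup_a 0.74 [378.0, 239.2] 368 394 225 252
cup_a 0.59 [282.5, 240.3] 266 292 227 253
cup_a 0.56 [268.9, 202.2] 255 281 191 219
jar 0.78 [474.5, 220.4] 454 492 205 238
```

```bash
python3 - <<'E'
import cv2
a=cv2.imread("pics/scene0.png")[130:370,200:500]; b=cv2.imread("pics/top0.png")[130:310,130:520]
cv2.imwrite("pics/s1.png",cv2.resize(a,None,fx=2.5,fy=2.5,interpolation=2)); cv2.imwrite("pics/t1.png",cv2.resize(b,None,fx=2,fy=2,interpolation=2))
E
```

```text
(no output)
```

View pics/s1.png

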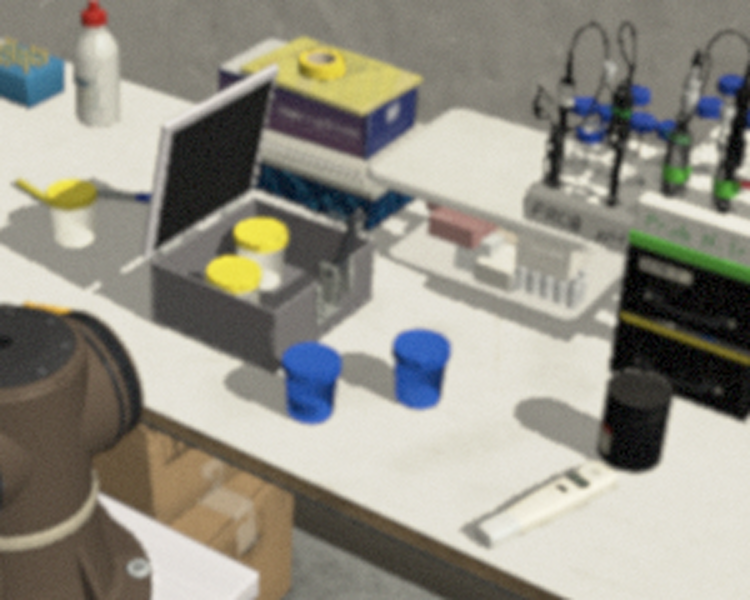

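View pics/t1.png

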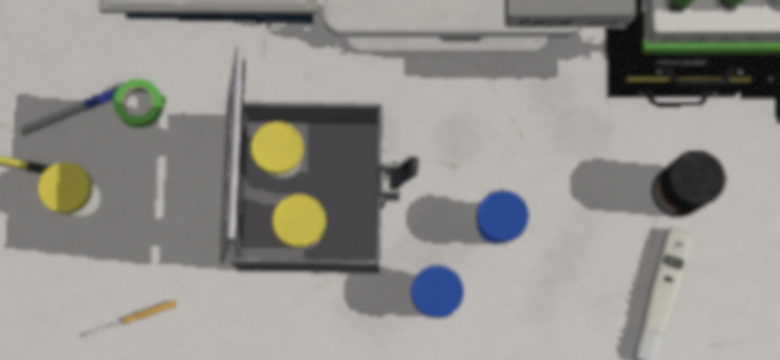

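The yellow-lidded cups in the box are at top px (269,202) and (282,240), and the yellow cup outside on the left is at (163,223). The blue look-alikes are at (378,239) and (349,276). The lid stands nearly upright along the left wall, and the dark clamp leans out at top px ~(333,214). Next I'll fit the box, lid and clamp.

```bash
cat > h.py <<'E'
import numpy as np, cv2
def proj(p,P):
    T=np.linalg.inv(p["world_from_camera"]); c=np.atleast_2d(P)@T[:3,:3].T+T[:3,3]
    s=c[:,:2]/c[:,2:]; s=s*(1+p["k1"]*(s**2).sum(1,keepdims=True))
    return s@p["mtx"][:2,:2].T+p["mtx"][:2,2]
def world(b,P):
    c,s=np.cos(b[2]),np.sin(b[2]); P=np.atleast_2d(P)
    return np.c_[b[0]+c*P[:,0]-s*P[:,1], b[1]+s*P[:,0]+c*P[:,1], P[:,2]]
def lid(a,r,y,h=0): return [.094-r*np.cos(a)+h*np.sin(a), y, .085+r*np.sin(a)+h*np.cos(a)]
def clamp(a,r,y,h=0): return [-.106+r*np.cos(a)-h*np.sin(a), y, .104+r*np.sin(a)+h*np.cos(a)]
E
python3 - <<'E'
from plant import *; from h import *
from scipy.optimize import least_squares
S,T=capture("scene"),capture("top")
s=lambda u,v:(200+u/2.5,130+v/2.5); t=lambda u,v:(130+u/2,130+v/2)
N=[[-.09,.1,.085],[.09,.1,.085],[-.09,-.1,.085]]
so=[s(278,312),s(152,262),s(372,240), s(275,70),s(163,128)]
to=[t(380,268),t(234,268),t(380,105), t(239,48),t(234,238)]
co=[s(355,212),t(410,165)]
def f(v):
    L=[lid(v[3],.188,-.103,.004),lid(v[3],.188,.103,.004)]
    W=world(v,N+L); C=world(v,[clamp(v[4],.08,0)])
    return np.r_[(proj(S,W)-so).ravel(),(proj(T,W)-to).ravel(),(proj(S,C)-co[0]).ravel(),(proj(T,C)-co[1]).ravel()]
r=least_squares(f,[.45,.1,1.57,1.45,2.],loss="soft_l1"); v=r.x
print(v.round(4),f(v).reshape(-1,2).round(1).tolist()); np.save("v.npy",v)
def at(t_,h): # top pixel on plane z=h
    pass
for n,p in(("s",S),("t",T)):
    im=p["pixels"].copy(); k=4; b=(240,150,150,140) if n=="s" else (230,145,140,130)
    im=cv2.resize(im[b[1]:b[1]+b[3],b[0]:b[0]+b[2]],None,fx=k,fy=k,interpolation=2)
    def pl(P,c):
        q=(proj(p,world(v,P))-b[:2]+.5)*k; cv2.polylines(im,[q.astype(int)],True,c,1)
    for z in(0,.085): pl([[x,y,z] for x,y in((-.09,-.1),(.09,-.1),(.09,.1),(-.09,.1))],(0,255,0))
    pl([lid(v[3],r_,y,.008) for r_,y in((0,-.103),(.188,-.103),(.188,.103),(0,.103))],(0,0,255))
    pl([clamp(v[4],r_,y,-.0) for r_,y in((0,-.012),(.08,-.012),(.08,.012),(0,.012))],(255,0,255))
    cv2.imwrite(f"pics/o_{n}.png",im)
E
```

```text
[0.5132 0.1033 1.5741 1.3609 1.7804] [[-0.4, 1.5], [-1.1, 1.2], [1.1, 0.8], [0.4, -1.6], [0.7, -0.1], [0.3, -1.0], [-2.2, -0.9], [0.1, -0.1], [-0.2, 0.5], [-0.2, 2.7], [0.1, -0.3], [0.0, -0.2]]
```

```bash
python3 -c "
import cv2,numpy as np
a=cv2.imread('pics/o_s.png');b=cv2.imread('pics/o_t.png')
b=cv2.copyMakeBorder(b,0,a.shape[0]-b.shape[0],0,0,0)
m=np.hstack([a,b]);print(m.shape);cv2.imwrite('pics/o.png',cv2.resize(m,(800,int(m.shape[0]*800/m.shape[1]))))"
```

```text
(560, 1160, 3)
```

View pics/o.png

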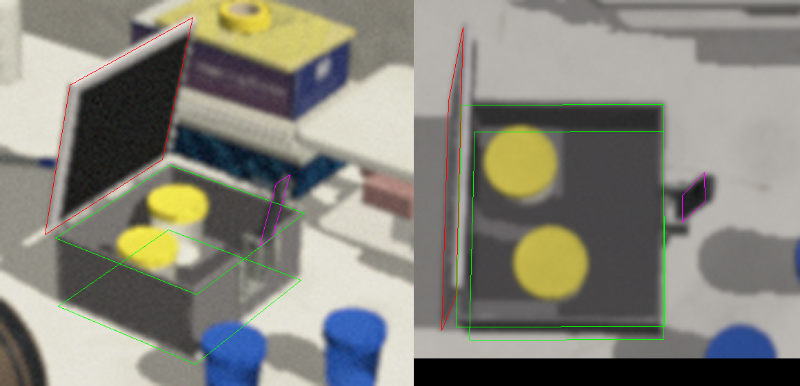

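Request:
jog_arm(
  moves=[
    [[0,0,-1],9.4,0],
    [[0,0,-1],9.4,0],
    [[0,0,-1],9.4,0],
    [[0,0,0],9.4,0],
    [[0,0,0],9.4,0],
    [[0,0,0],9.4,0],
    [[0,0,0],9,0],
    [[0,0,0],0,0],
    [[0,0,0],0,0],
  ],
  newtons=10,
)

```text
time_s: 1.92
tcp_pos: [0.2813, 0.6136, 0.2566]
eef_rot: [-180.0, 0.0, -89.8]
contact_force: [0.5, 0.1, 1.5]
gripper_width: 0.0037
gripper_force: 0.0
```

Request:
jog_arm(
  moves=[
    [[4.5,-2.8,0],0,0],
    [[4.5,-2.8,0],0,0],
    [[4.5,-2.8,0],0,0],
    [[4.5,-2.8,0],0,0],
    [[4.5,-2.8,0],0,0],
    [[4.5,-2.8,0],0,0],
    [[4.5,-2.8,0],0,0],
    [[3.5,-2.8,0],0,0],
    [[0,0,1.7],0,0],
    [[0,0,1.7],0,0],
    [[0,0,0],0,0],
  ],
)

```text
time_s: 3.3
tcp_pos: [0.5038, 0.2635, 0.2206]
eef_rot: [179.8, -0.1, -89.9]
contact_force: [-0.5, 0.3, 0.9]
gripper_width: 0.0005
gripper_force: 0.0
```

Request:
jog_arm(
  moves=[
    [[2,0,0],0,0],
    [[2,0,0],0,0],
    [[1,0,0],0,0],
    [[1,0,0],0,0],
    [[1,0,0],0,0],
    [[1,0,0],0,0],
    [[0,0,0],0,0],
  ],
)

```text
time_s: 4.18
tcp_pos: [0.5051, 0.1829, 0.2226]
eef_rot: [-180.0, -0.0, -90.1]
contact_force: [-0.6, -0.6, -1.0]
gripper_width: 0.0005
gripper_force: 0.0
```

Request:
jog_arm(
  moves=[
    [[1,0,0.2],0,0],
    [[0.9,0,0.2],0,0],
    [[1.3,0,0.5],0,0],
    [[1.3,0,0.6],0,0],
    [[1.15,0,0.8],0,0],
    [[1.15,0,0.8],0,0],
    [[1,0,1],0,0],
    [[0.9,0,1],0,0],
    [[0,0,0],0,0],
  ],
)

```text
time_s: 5.3
tcp_pos: [0.5046, 0.0955, 0.1705]
eef_rot: [179.9, -0.1, -90.1]
contact_force: [0.1, 0.0, 0.8]
gripper_width: 0.0008
gripper_force: 0.0
```

```bash
python3 - <<'E'
from plant import *; import cv2,numpy as np
a=capture("scene")["pixels"][100:300,180:440];b=capture("top")["pixels"][120:320,200:400]
print(get_state()["contact_force"])
cv2.imwrite("pics/m1.png",cv2.resize(np.hstack([a,b]),None,fx=1.7,fy=1.7,interpolation=2))
E
```

```text
[-0.05481482 -0.29807238  0.43799309]
```

View pics/m1.png

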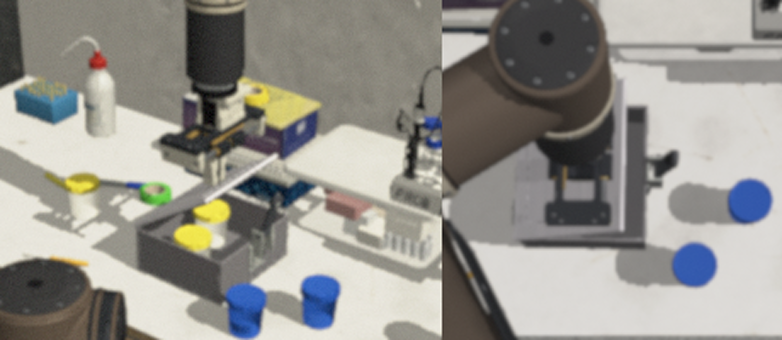

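The lid has followed the fingers to about 0.6 rad (its free edge is at m1 px (205,198)–(278,158)), and the cups are still standing. I'll continue down.

Request:
jog_arm(
  moves=[
    [[0.75,0,1.2],0,0],
    [[0.75,0,1.2],0,0],
    [[0.5,0,1.3],0,0],
    [[0.5,0,1.3],0,0],
    [[0.2,0,1],0,0],
    [[0.1,0,0.9],0,0],
    [[0.1,0,0.9],0,0],
    [[0,0,0.1],0,0],
    [[0,0,0.1],0,0],
    [[0,0,0],0,0],
  ],
)

```text
time_s: 6.65
tcp_pos: [0.5047, 0.0672, 0.093]
eef_rot: [180.0, -0.0, -90.0]
contact_force: [-8.7, -1.5, 21.7]
gripper_width: 0.0003
gripper_force: 10.8
```

Request:
jog_arm(
  moves=[
    [[0,0,0],0,0],
    [[0,0,-1],0,0],
    [[0,0,-3],0,0],
    [[0,0,-5],0,0],
    [[0,0,-5],0,0],
    [[5,0,0],0,0],
    [[5,0,0],0,0],
    [[5,0,0],0,0],
    [[5,0,0],0,0],
    [[0,0,0],0,0],
  ],
)

```text
time_s: 7.9
tcp_pos: [0.5045, -0.135, 0.2311]
eef_rot: [180.0, -0.0, -90.3]
contact_force: [-1.3, 0.9, -1.3]
gripper_width: 0.0007
gripper_force: 0.0
```

```bash
python3 - <<'E'
from plant import *; from h import *
v=np.load("v.npy"); S=capture("scene");T=capture("top"); out=[]
print(get_state()["tcp_pos"])
for p,b in((S,(240,150,140,140)),(T,(240,160,140,140))):
    im=cv2.resize(p["pixels"][b[1]:b[1]+b[3],b[0]:b[0]+b[2]],None,fx=2.8,fy=2.8,interpolation=2)
    for a,c in((1.8,(0,0,255)),(2.0,(0,255,0)),(2.2,(255,0,0))):
        q=(proj(p,world(v,[clamp(a,0,0),clamp(a,.08,0)]))-b[:2]+.5)*2.8
        cv2.polylines(im,[q.astype(int)],False,c,1)
    out.append(im)
cv2.imwrite("pics/m2.png",np.hstack(out))
E
```

```text
[ 0.5047568  -0.13285348  0.23121789]
```

View pics/m2.png

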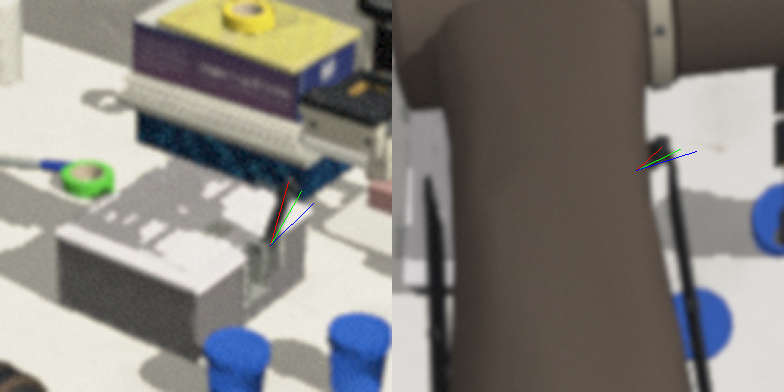

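The lid is flat on the rim and the clamp is still open at about 1.8 rad (scene tip px ~(343,215)). The hand is clear on the outer side of the clamp. Now I'll push the clamp.

Request:
jog_arm(
  moves=[
    [[0,-0.9,3.5],0,0],
    [[0,0,3.5],0,0],
    [[-3,0,0],0,0],
    [[-2.5,0,0],0,0],
    [[-2,0,0],0,0],
    [[-1,0,0],0,0],
    [[-1,0,0],0,0],
    [[-1,0,0],0,0],
    [[-1,0,0],0,0],
    [[0,0,0],0,0],
  ],
)

```text
time_s: 9.25
tcp_pos: [0.5139, -0.0169, 0.1614]
eef_rot: [180.0, 0.0, -90.0]
contact_force: [0.2, -0.2, -1.3]
gripper_width: 0.0003
gripper_force: 0.0
```

Request:
jog_arm(
  moves=[
    [[-1.1,0,0],0,0],
    [[-1.1,0,0.1],0,0],
    [[-0.8,0,0.3],0,0],
    [[-0.8,0,0.4],0,0],
    [[-0.7,0,0.6],0,0],
    [[-0.6,0,0.6],0,0],
    [[-0.5,0,0.8],0,0],
    [[-0.4,0,0.8],0,0],
    [[-0.2,0,0.9],0,0],
    [[-0.2,0,0.8],0,0],
    [[0,0,0],0,0],
  ],
)

```text
time_s: 10.62
tcp_pos: [0.5142, 0.0464, 0.1083]
eef_rot: [180.0, -0.0, -90.0]
contact_force: [2.7, -0.1, 2.7]
gripper_width: 0.0005
gripper_force: 1.1
```

Request:
jog_arm(
  moves=[
    [[0,0,0.1],0,0],
    [[0,0,0.1],0,0],
    [[0,0,0],0,0],
    [[0,0,0],0,0],
  ],
)

```text
time_s: 11.12
tcp_pos: [0.5143, 0.0464, 0.1079]
eef_rot: [-179.9, -0.0, -90.0]
contact_force: [-5.3, 0.5, 16.9]
gripper_width: 0.0005
gripper_force: 8.7
```

Firm contact at 108 mm, which is the clamp's shut height. I'll back off and check.

Request:
jog_arm(
  moves=[
    [[0,0,-1],0,0],
    [[0,0,-3],0,0],
    [[0,0,-5],0,0],
    [[-5,0,-4],0,0],
    [[-6,0,0],0,0],
    [[-6,0,0],0,0],
    [[-6,0,0],0,0],
    [[0,0,0],0,0],
  ],
)

```text
time_s: 12.12
tcp_pos: [0.5135, 0.2785, 0.2343]
eef_rot: [179.9, -0.1, -89.8]
contact_force: [-0.1, -0.9, -0.1]
gripper_width: 0.0002
gripper_force: 0.0
```

```bash
python3 - <<'E'
from plant import *; import cv2,numpy as np
a=capture("scene")["pixels"][120:320,200:460];b=capture("top")["pixels"][140:340,220:420]
print(get_state()["contact_force"],get_state()["time_s"])
cv2.imwrite("pics/m3.png",cv2.resize(np.hstack([a,b]),None,fx=1.7,fy=1.7,interpolation=2))
E
```

```text
[ 0.13396845 -0.70060284 -0.63325436] 12.225
```

View pics/m3.png

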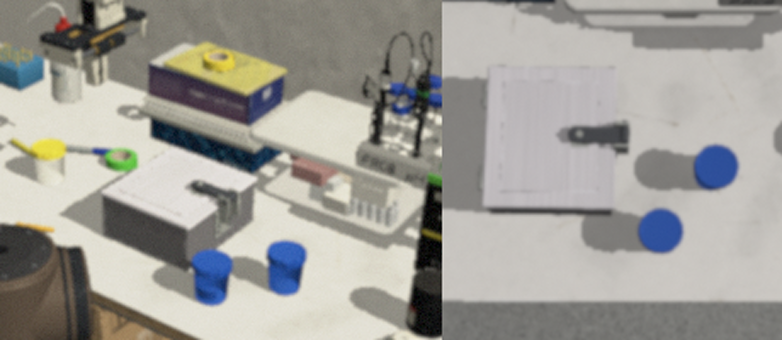

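The lid is closed and the clamp lies flat on it (top view px (600,133)). The cup outside and the blue cups haven't moved, and the hand is clear. Handing in.

```bash
python3 -c "
from plant import *
print(close_job())"
```

```text
the job is handed in; nothing more can be done
None
```

The lid is closed and the clamp arm lies flat on it, with nothing around the box disturbed in the views I checked; the job was handed in after about 12 s of robot time, and no verdict came back.

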